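# Mount a potted cable section on the inspection stage

### The job

Set up the small round potted cable section for the microscope: build a stack on the round black stage, starting with the aluminium riser standing in the stage's recess, then the white holder with its round part down inside the riser, then the small round specimen upright in the holder, copper ends up, and last the knurled steel cap over the specimen, every part fully seated and level and let go. Lower the specimen into place, do not drop it, and leave the big round specimen and the square specimen where they lie.

Things in the scene. Friction and masses are not known exactly. Their poses are not given: they have to be found in the camera images.
- stage: Target. Black disc, 100 mm diameter, 18 mm high overall, fixed to the bench, white tick marks round its rim. Its middle is a round recess 64 mm in diameter and 6 mm deep, whose floor is 12 mm above the bench. Origin: centre of the underside (on the bench), z up.
- riser: Loose bright aluminium tube standing upright, open at both ends: 56 mm outside diameter, 46 mm bore, 32 mm tall, 0.1 kg. Its foot fits the stage's recess with 4 mm to spare all round. Origin: centre of its lower end, z up along its axis. Both ends are alike.
- holder: Loose white holder, 0.06 kg, upright: round cup 38 mm outside diameter (height 0 to 12 mm) under a square flange 60 x 60 mm (12 to 20 mm; grip this by two facing sides). Round pocket in the top: 32 mm diameter, 14 mm deep. Seated, the flange rests on the riser, the holder's underside 20 mm above the riser's foot. Origin: centre of underside; x, y along the flange's sides. Any final yaw.
- specimen: The small round specimen: loose upright black resin cylinder, 25 mm diameter, 28 mm tall, 0.025 kg, seven copper dots on top. Seated on the floor of the holder's pocket it stands 14 mm proud of the flange, its underside 6 mm above the holder's. Origin: centre of the underside, z up. It must not fall freely by more than about 20 mm.
- cap: Loose knurled steel cap, right way up, 42 mm outside diameter, 14 mm high, 0.06 kg: a skirt of 33 mm bore (height 0 to 10 mm) under a 4 mm top with an 18 mm window through it. Seated, its top rests on the specimen's upper face, its lower rim 18 mm above the specimen's underside and 4 mm clear of the holder. Origin: centre of the lower rim, z up.
- big_specimen: To be left alone: loose black resin disc, 50 mm diameter, 22 mm tall, nine copper dots on top. Origin: centre of the underside, z up.
- square_specimen: To be left alone: loose black resin block, 40 x 40 mm, 22 mm tall, four copper dots on top. Origin: centre of the underside, z up.
Mind the look-alikes: they are no part of the job. Several things have the shape of the riser; the one meant has the colours described above.

How it is judged:
By the outcome, as a careful person would: the job done as asked, in the order asked, and still so for the second after the job is handed in, with the robot touching nothing.
It also fails if it takes over 118 s, if anything falls off the work surface, if the arm or the gripper's body presses on something with over 40 N, if the wrist force passes 120 N, or if a joint passes its speed limit or range.

### The arm

A 6-joint arm with a two-finger parallel gripper is mounted at the origin on the work surface. World frame = base frame: x ahead of the robot, y to its left, z up, the work surface at z = 0. Lengths are in m, angles in rad, forces in N, time in s.
With the tool pointing down it reaches from about 0.375 to 0.9 m from the base axis. Payload 3.1 kg.
Tool frame: the origin (TCP) lies midway between the tips of the shut fingers; the grasp point (between the pads) lies 19 mm behind it (manip.grip_depth is the distance from the TCP to the grasp point, in m); z points along the fingers, y is the line along which they close (so a half turn about z gives the same grasp; the last joint's range is limited). The gripper opens to 85 mm and grips with 20 to 120 N. Pads are 22 mm wide; open, the fingers measure 114 mm over their backs; the gripper's body (76 mm by 85 mm) begins 54 mm behind the grasp point. The pads swing forward as they close: fully open they stand 13 mm farther back than shut.
Start: joints at [-1.282, 0.527, 1.433, -0, 1.181, -0.178], TCP at [0.282, -0.558, 0.231] pointing down, gripper open.
Joint ranges: [-3.08, 3.08], [-0.75, 2.2], [0.22, 2.44], [-1.43, 4.57], [0, 2.65], [-2.85, 2.85]. Speed limits (rad/s): [2.79, 2.79, 3.14, 3.14, 3.14, 3.14].

### API

Orientations are given as a unit quaternion [x, y, z, w].
In Python, from station import telemetry, snapshot, manip gives the robot as it stands. The module is installed in compiled form; this text tells all that it offers.
- The arm moves only by the shell command python3 -m crank 'ROWS' [OPENING] [FORCE]. ROWS is text: rows parted by semicolons, each of 6 numbers parted by spaces: the shift along the tool's x, y, z as a fraction of full scale, then the turn, a rotation vector about the tool's x, y, z as a fraction of full scale. A call has exactly 5 rows; each row shifts and turns the commanded pose from where the row before left it, along the tool's axes as they then stand; what a row does not reach is not made up. Full scale, the value 1, is 4 cm for a shift and 90 degrees for a turn. A row lasts 1/10 s, in which the tool goes at most 50 mm and 8.59 degrees, less where a joint would pass 70% of its speed; a pose out of reach is approached as far as the arm can. A call with a number of a shift or a turn outside -1 to 1 is refused whole. A call with a gripper value outside its range is refused whole. OPENING is the opening, from -1 (shut) to 1 (fully open), set as the call begins (- or left out, the last holds). The fingers move at their own pace and stop on an object; FORCE is the grip in N (left out, the last holds). Time passes only in rows, so rows that do not move let the fingers close, or fill a call up. It gives the time, the measured TCP pose, the force, the opening and the grip force at its end, in the units of the state.
- telemetry.sense(): the state, without advancing time (a new reading comes with each control period).
- snapshot(name): name is "side" or "top" or "wrist"; returns a dict with "image" (420x560x3 uint8, red, green, blue), "depth" (420x560 float32, m along the optical axis (not along the pixel's ray), 0 where there is no reading), "camera_matrix" (3x3 intrinsics, pixels), "rvec" (rotation vector, rad) and "tvec" (3), from world to camera coordinates, as OpenCV has them. Camera axes: x right, y down, z forward; pixel columns grow to the right and rows downward; lengths in m; the calibration is good to about 2 mm. A picture is of the moment at which its call begins.
- manip.sign_off(): hands the job in; it is judged then, once.
The state is a dict: "t": time; "q": joint angles; "qd": joint speeds; "tau": joint torques, N m; "tcp_pos": TCP position; "tool_rot": TCP orientation; "force": force on the tool from outside, world axes, zero at the start; "ft_torque": the same for the moment, N m; "finger_gap": opening from 0.0 (shut) to 1.0 (fully open); "gripper_force": force on a finger pad.
Only numpy, scipy, OpenCV 4.12 (cv2) and the standard library are available. Lean on these libraries where they do the work, as an engineer would, in place of code of your own. Each camera call takes 0.05 s, during which the arm holds its last target. There are 200 camera calls.

## Working session

There is one attempt and no reset: what is moved stays moved. The work goes in short steps, Python scripts to look and compute and a shell command to move; the robot and the scene stay as the last step left them, time stands still between calls to the robot, and variables do not carry over. Pictures are saved under pics/ and viewed, at most 14 in all, crops included, and the job is handed in when it is done.

```bash
mkdir -p pics; cat > h.py <<'E'
import numpy as np,cv2
from station import telemetry,snapshot,manip
from scipy.spatial.transform import Rotation as R
def snap(n,save=None):
    s=snapshot(n)
    if save: cv2.imwrite('pics/'+save,s['image'][:,:,::-1])
    s['R']=cv2.Rodrigues(np.array(s['rvec'],float))[0]; s['t']=np.array(s['tvec'],float).ravel(); return s
def ray(s,u,v,z):
    K=s['camera_matrix']; d=s['R'].T@np.linalg.solve(K,[u,v,1.]); c=-s['R'].T@s['t']
    return c+d*(z-c[2])/d[2]
def cloud(s):
    K=s['camera_matrix']; v,u=np.mgrid[:420,:560]; d=s['depth']
    p=np.stack([(u-K[0,2])/K[0,0]*d,(v-K[1,2])/K[1,1]*d,d],-1)
    w=(p-s['t'])@s['R']; w[d<=0]=np.nan; return w
E
python3 - <<'E'
from h import *
for n in('top','side','wrist'):
    s=snap(n,n+'0.png'); np.savez(n+'0.npz',**s); print(n,-s['R'].T@s['t'],s['R'][2],s['camera_matrix'][0,0])
st=telemetry.sense(); print({k:np.round(v,3) for k,v in st.items()}, manip.grip_depth)
E
```

```text
top [0.39549489 0.01924842 0.9552222 ] [ 0.18810893  0.00661159 -0.98212592] 459.47637532184075
side [0.04546439 0.70048253 0.80849607] [ 0.43001944 -0.60385347 -0.67115145] 514.9484066426187
wrist [ 0.34934601 -0.52452559  0.37313397] [-0.26435516 -0.13172923 -0.95538671] 362.0349334857562
{'t': np.float64(0.15), 'q': array([-1.282,  0.528,  1.434,  0.   ,  1.181, -0.179]), 'qd': array([ 0.002, -0.001, -0.004,  0.001, -0.001,  0.002]), 'tau': array([ 1.0000e-03, -4.4274e+01, -1.7828e+01, -0.0000e+00,  6.0000e-03,
        0.0000e+00]), 'tcp_pos': array([ 0.282, -0.557,  0.231]), 'tool_rot': array([ 0.973,  0.232, -0.   , -0.001]), 'force': array([0.402, 0.462, 0.001]), 'ft_torque': array([-0.011,  0.   ,  0.012]), 'gripper_force': np.float64(0.0), 'finger_gap': np.float64(0.998)} 0.0187
```

View pics/top0.png

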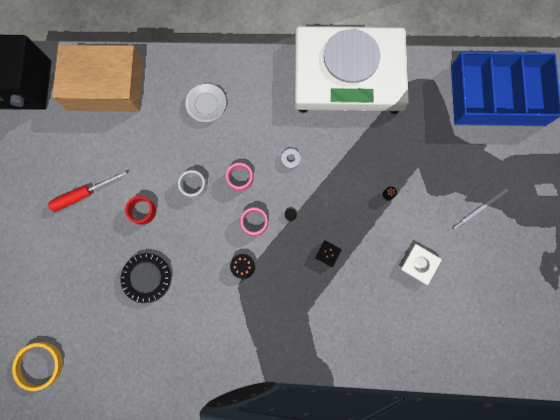

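View pics/side0.png

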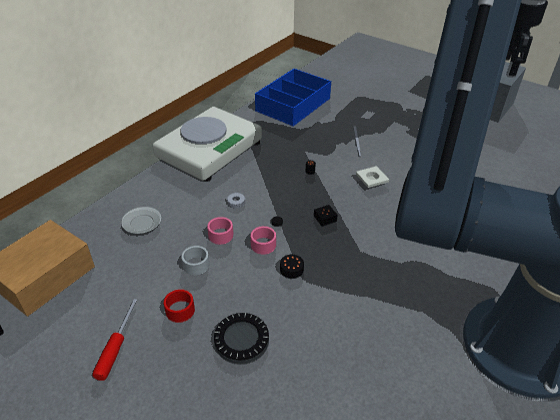

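Both views show the same layout; pixels below are in the top view.
- **Riser:** bright ring at (191,183). Look-alikes are pink (239,176) and (254,221), red (140,209), orange (37,366) and the dish (206,103).
- **Specimen:** small one with copper dots at (390,193). Look-alikes are the plain black piece (290,214), the big one (242,266) and the square (328,253).
- **Others:** cap (290,158), holder (421,263), stage (146,278).

Next I'll take one close crop and measure.

```bash
python3 - <<'E'
from h import *
T=dict(np.load('top0.npz'));S=dict(np.load('side0.npz'))
im=T['image'][:,:,::-1]
c=lambda u,v,r=32:cv2.resize(im[v-r:v+r,u-r:u+r],(256,256),interpolation=cv2.INTER_CUBIC)
cv2.imwrite('pics/crops.png',np.vstack([np.hstack([c(191,183),c(290,158),c(390,193)]),np.hstack([c(290,214),c(421,263),c(146,278)])]))
from scipy import ndimage as N
for nm,s in(('top',T),('side',S)):
    w=cloud(s)
    z=w[...,2]; m=(z>.006)&(z<.06)&(w[...,0]>.2)&(w[...,0]<.8)&(abs(w[...,1])<.5)
    l,n=N.label(m)
    print(nm,'floor z',np.nanmedian(z[(abs(w[...,0]-.5)<.1)&(abs(w[...,1])<.1)&(z<.006)]))
    for i in range(1,n+1):
        k=l==i
        if k.sum()<60 or k.sum()>8000: continue
        p=w[k]; zt=np.percentile(p[:,2],95); q=p[p[:,2]>zt-.004]
        vs,us=np.nonzero(k)
        r=cv2.minAreaRect((q[:,:2]*1000).astype(np.float32))
        print((int(us.mean()),int(vs.mean())),k.sum(),'ztop %.3f'%zt,'rect',np.round(r[0],1),np.round(r[1],1),round(r[2],1),'mean',np.round(q[:,:2].mean(0)*1000,1))
E
```

```text
top floor z 0.0007909327053406397
(101, 105) 799 ztop 0.057 rect [780.9 416.2] [ 16.1 157.9] 5.9 mean [781.3 408.4]
(350, 103) 1507 ztop 0.054 rect [ 793.  -120.5] [232.8  14. ] 89.9 mean [ 793.7 -120. ]
(492, 115) 1150 ztop 0.058 rect [ 779.3 -424.9] [150.2  40.2] 89.5 mean [ 767.  -414.2]
(204, 111) 413 ztop 0.017 rect [777.2 191.7] [44.9 85.6] 0.0 mean [773.8 193.1]
(290, 158) 266 ztop 0.018 rect [675.8   5.5] [40.5 39.8] 89.6 mean [675.9   4.8]
(239, 176) 330 ztop 0.035 rect [631.7 111.8] [53.5 54.1] 0.6 mean [632.  111.4]
(192, 184) 346 ztop 0.035 rect [614.2 210.2] [54.3 53.7] 38.0 mean [613.6 210.5]
(76, 195) 627 ztop 0.028 rect [581.5 463.3] [19.2 81.2] 26.1 mean [580.2 466.2]
(389, 193) 142 ztop 0.031 rect [ 601.6 -201.7] [21.7 22.8] 1.6 mean [ 602.2 -201.8]
(139, 209) 391 ztop 0.035 rect [558.1 314.5] [54.8 53.6] 36.5 mean [557.4 315.3]
(253, 221) 273 ztop 0.035 rect [537.3  79.1] [53.7 53.5] 27.9 mean [537.8  78.6]
(290, 214) 118 ztop 0.013 rect [554.8   4. ] [23.5 23. ] 0.4 mean [555.    4.3]
(328, 253) 409 ztop 0.025 rect [474.6 -73.4] [39.5 40.2] 63.2 mean [474.6 -73.9]
[... 973 characters left out ...]
 [628.6 114.1] [53.8 56.1] 80.8 mean [628.2 114.2]
(276, 220) 70 ztop 0.011 rect [553.2   5.3] [23.8 22.5] 47.3 mean [553.    6.1]
(262, 239) 458 ztop 0.031 rect [535.2  81.6] [55.5 55.7] 10.2 mean [534.1  82.4]
(194, 259) 505 ztop 0.031 rect [613.1 211.9] [53.7 57.8] 41.4 mean [611.3 213.8]
(54, 281) 1692 ztop 0.057 rect [779.1 420.5] [160.2  15.9] 85.7 mean [779.5 425.7]
(291, 265) 439 ztop 0.022 rect [443.6 103.1] [47.6 48.7] 34.5 mean [443.5 102.8]
(178, 304) 574 ztop 0.031 rect [555.7 317. ] [54.7 54.7] 20.5 mean [555.4 317.8]
(112, 347) 733 ztop 0.025 rect [579.  466.7] [19.9 81.6] 27.8 mean [578.5 467.8]
(240, 337) 2149 ztop 0.018 rect [417.6 298.6] [98.2 99. ] 23.3 mean [416.4 300. ]
```

View pics/crops.png

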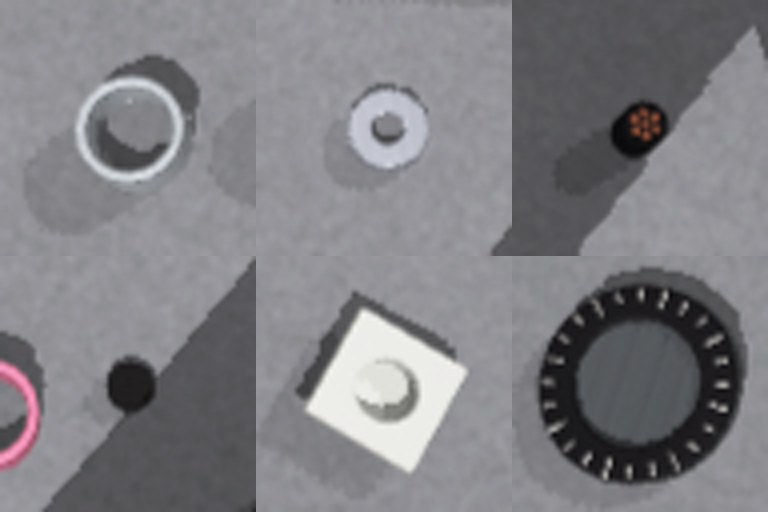

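The crops confirm the choice: the bright bare aluminium ring is the riser, and the specimen with seven copper dots is the right one. The other small disc is plain black and only 11 mm tall. Heights and sizes agree with those given, and the two views agree to about 2.5 mm, so I'll average them.

```bash
cat >> h.py <<'E'
P=dict(riser=(.6135,.211),stage=(.4187,.2972),holder=(.4542,-.2599),spec=(.600,-.2008),cap=(.675,.0062))
def go(x,y,z,phi=None):
    s=telemetry.sense(); r=R.from_quat(s['tool_rot']); p=np.array(s['tcp_pos'])
    M=r.as_matrix(); f=np.degrees(np.arctan2(M[1,0],M[0,0]))
    d=r.inv().apply(np.array([x,y,z])-p)/.04
    # tilt error as tool-frame rotvec to make z down keeping phi
    ph=np.radians(f if phi is None else phi); c,sn=np.cos(ph),np.sin(ph)
    G=np.array([[c,sn,0],[sn,-c,0],[0,0,-1]]); rv=(r.inv()*R.from_matrix(G)).as_rotvec()/(np.pi/2)
    print('t%.1f'%s['t'],'tcp',np.round(p*1000,1),'phi%.1f'%f,'units',np.round(d,3),'rot',np.round(rv,3),'F',np.round(s['force'],1),'gap%.3f gf%.1f'%(s['finger_gap'],s['gripper_force']))
def goto(n,z,phi=None): go(*P[n],z,phi)
E
python3 -c "
from h import *
goto('riser',.15)"
```

```text
t0.1 tcp [ 281.7 -557.3  230.5] phi26.8 units [ 16.064 -13.399   2.041] rot [-0.001 -0.     0.   ] F [0.4 0.5 0. ] gap0.998 gf0.0
```

```bash
r='python3 -m crank'; 
python3 -m crank '0.9 -0.75 0 0 0 0;0.9 -0.75 0 0 0 0;0.9 -0.75 0 0 0 0;0.9 -0.75 0 0 0 0;0.9 -0.75 0 0 0 0' 1 40
python3 -m crank '0.9 -0.75 0 0 0 0;0.9 -0.75 0 0 0 0;0.9 -0.75 0 0 0 0;0.9 -0.75 0 0 0 0;0.9 -0.75 0 0 0 0'
python3 -m crank '0.9 -0.75 0 0 0 0;0.9 -0.75 0 0 0 0;0.9 -0.75 0 0 0 0;0.9 -0.75 0 0 0 0;0 0 0 0 0 0'
python3 -c "
from h import *
goto('riser',.15)"
```

```text
t: 0.65
tcp_pos: [0.3752, -0.3409, 0.2311]
tool_rot: [0.973, 0.231, 0.0, -0.0]
force: [0.8, -0.6, 0.2]
finger_gap: 1.003
gripper_force: 0.0
t: 1.15
tcp_pos: [0.4683, -0.1259, 0.2313]
tool_rot: [0.973, 0.232, 0.0, 0.0]
force: [0.4, -0.2, 0.0]
finger_gap: 0.994
gripper_force: 0.0
t: 1.65
tcp_pos: [0.5439, 0.0493, 0.2312]
tool_rot: [0.972, 0.235, 0.001, -0.001]
force: [-0.4, 0.1, 0.1]
finger_gap: 1.001
gripper_force: 0.0
t1.6 tcp [543.9  49.3 231.2] phi27.2 units [ 3.389 -2.801  2.041] rot [-0.    -0.002  0.   ] F [-0.4  0.1  0.1] gap1.001 gf0.0
```

```bash

python3 -m crank '0.85 -0.7 0.2 0 0 0;0.85 -0.7 0.3 0 0 0;0.85 -0.7 0.5 0 0 0;0.84 -0.7 0.5 0 0 0;0 0 0.5 0 0 0'
python3 -m crank '0 0 0 0 0 0;0 0 0 0 0 0;0 0 0 0 0 0;0 0 0 0 0 0;0 0 0 0 0 0' >/dev/null
python3 - <<'E'
from h import *
s=snap('wrist','w1.png'); np.savez('w1.npz',**s)
goto('riser',.006)
w=cloud(s); k=(abs(w[...,0]-.6135)<.05)&(abs(w[...,1]-.211)<.05)&(w[...,2]>.02)&(w[...,2]<.045)
q=w[k]; (c,r)=cv2.minEnclosingCircle((q[:,:2]*1000).astype(np.float32)); print(c,r,np.percentile(q[:,2],95))
E
```

```text
t: 2.15
tcp_pos: [0.6148, 0.2096, 0.1504]
tool_rot: [0.972, 0.234, 0.002, -0.001]
force: [0.1, -0.1, 0.7]
finger_gap: 1.0
gripper_force: 0.0
t2.7 tcp [613.3 204.8 152.4] phi26.7 units [ 0.068 -0.137  3.661] rot [ 0.    -0.001 -0.   ] F [1.  0.5 0.5] gap1.002 gf0.0
(613.6907958984375, 210.247314453125) 27.977272033691406 0.032897472737234076
```

View pics/w1.png

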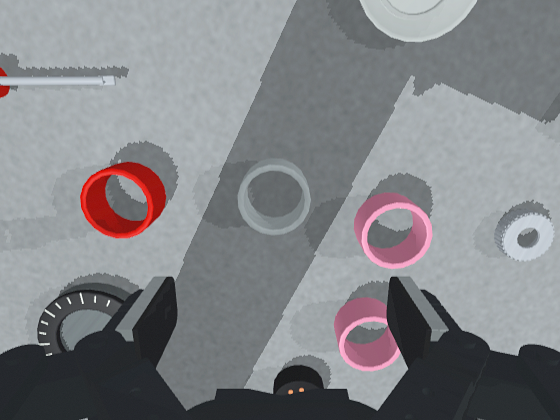

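The wrist view shows the bright riser at pixel (274,197), between red (123,200) and pink (393,230). Its measured centre is (613.7, 210.3) mm with radius 28, which matches. Descending to grasp.

```bash

python3 -m crank '0.07 -0.13 0.7 0 0 0;0 0 0.8 0 0 0;0 0 0.8 0 0 0;0 0 0.8 0 0 0;0 0 0.5 0 0 0' >/dev/null
python3 -m crank '0 0 0 0 0 0;0 0 0 0 0 0;0 0 0 0 0 0;0 0 0 0 0 0;0 0 0 0 0 0' >/dev/null
python3 -c "
from h import *
goto('riser',.006)"
python3 -m crank '0 0 0 0 0 0;0 0 0 0 0 0;0 0 0 0 0 0;0 0 0 0 0 0;0 0 0 0 0 0' -1 40
python3 -m crank '0 0 0 0 0 0;0 0 0 0 0 0;0 0 0 0 0 0;0 0 0 0 0 0;0 0 0 0 0 0' 
python3 -c "
from h import *
goto('riser',.006)"
```

```text
t3.7 tcp [613.8 211.5   8.7] phi26.8 units [-0.013  0.007  0.068] rot [ 0.    -0.001 -0.   ] F [ 0.  -0.3 -0.2] gap0.999 gf0.0
t: 4.2
tcp_pos: [0.6132, 0.2114, 0.0082]
tool_rot: [0.973, 0.232, 0.0, 0.0]
force: [-1.3, 0.1, 5.4]
finger_gap: 0.647
gripper_force: 41.8
t: 4.7
tcp_pos: [0.6132, 0.2113, 0.0082]
tool_rot: [0.973, 0.232, 0.0, 0.0]
force: [-1.2, -0.4, 6.0]
finger_gap: 0.649
gripper_force: 41.9
t4.7 tcp [613.2 211.3   8.2] phi26.8 units [0.003 0.011 0.055] rot [ 0. -0. -0.] F [-1.2 -0.4  6. ] gap0.649 gf41.9
```

```bash

python3 -m crank '0 0 -0.4 0 0 0;0 0 -0.8 0 0 0;0 0 -0.8 0 0 0;0 0 0 0 0 0;0 0 0 0 0 0' 
python3 -c "
from h import *
goto('stage',.045)"
```

```text
t: 5.2
tcp_pos: [0.6135, 0.2114, 0.0886]
tool_rot: [0.973, 0.232, 0.001, 0.0]
force: [0.7, 0.1, -1.0]
finger_gap: 0.646
gripper_force: 42.6
t5.2 tcp [613.5 211.4  88.6] phi26.8 units [-3.381 -4.11   1.081] rot [ 0.    -0.001 -0.   ] F [ 0.7  0.1 -1. ] gap0.646 gf42.6
```

```bash

python3 -m crank '-0.3 -0.4 0 0 0 0;-0.6 -0.7 0 0 0 0;-0.6 -0.75 0 0 0 0;-0.6 -0.75 0 0 0 0;-0.6 -0.75 0 0 0 0' >/dev/null
python3 -m crank '-0.4 -0.5 0.3 0 0 0;-0.28 -0.26 0.5 0 0 0;0 0 0.28 0 0 0;0 0 0 0 0 0;0 0 0 0 0 0' 
python3 -m crank '0 0 0 0 0 0;0 0 0 0 0 0;0 0 0 0 0 0;0 0 0 0 0 0;0 0 0 0 0 0' >/dev/null
python3 - <<'E'
from h import *
goto('stage',.022)
for n in('side','top'):
    s=snap(n,n+'2.png'); w=cloud(s); z=w[...,2]
    near=(np.hypot(w[...,0]-.4187,w[...,1]-.2972)<.06)
    for a,b in((.055,.075),(.008,.025)):
        q=w[near&(z>a)&(z<b)]; (c,r)=cv2.minEnclosingCircle((q[:,:2]*1000).astype(np.float32)); print(n,a,len(q),np.round(c,1),round(r,1))
E
```

```text
t: 6.2
tcp_pos: [0.4194, 0.2969, 0.0437]
tool_rot: [0.973, 0.231, 0.0, 0.0]
force: [-0.2, -0.9, -0.3]
finger_gap: 0.645
gripper_force: 42.7
t6.7 tcp [418.4 297.1  44.4] phi26.8 units [0.008 0.001 0.559] rot [ 0. -0. -0.] F [-0.5  0.3 -0.6] gap0.652 gf42.7
side 0.055 238 [413.2 299.8] 38.5
side 0.008 1327 [417.5 299.1] 50.2
top 0.055 110 [411.8 280.1] 28.7
top 0.008 885 [419.9 295.7] 50.1
```

View pics/side2.png

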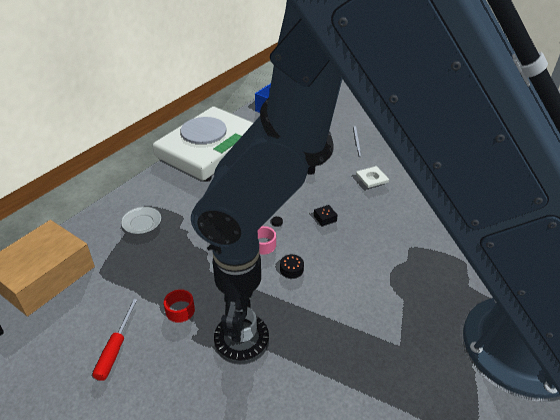

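The riser is held above the stage at (240,330), well centred, and the stage fit gives a radius of 50. Lowering.

```bash

python3 -m crank '0 0 0.2 0 0 0;0 0 0.2 0 0 0;0 0 0.12 0 0 0;0 0 0 0 0 0;0 0 0 0 0 0' 
python3 -m crank '0 0 0.04 0 0 0;0 0 0.04 0 0 0;0 0 0 0 0 0;0 0 0 0 0 0;0 0 0 0 0 0' 
python3 -c "
from h import *
goto('stage',.020)"
```

```text
t: 7.3
tcp_pos: [0.418, 0.297, 0.0229]
tool_rot: [0.973, 0.232, -0.0, 0.0]
force: [0.0, -0.1, -0.9]
finger_gap: 0.646
gripper_force: 42.7
t: 7.8
tcp_pos: [0.4183, 0.2972, 0.0202]
tool_rot: [0.973, 0.232, 0.0, -0.0]
force: [-0.3, 0.0, -1.4]
finger_gap: 0.645
gripper_force: 42.7
t7.8 tcp [418.3 297.2  20.2] phi26.8 units [0.009 0.004 0.006] rot [ 0. -0. -0.] F [-0.3  0.  -1.4] gap0.645 gf42.7
```

```bash

python3 -m crank '0 0 0.03 0 0 0;0 0 0 0 0 0;0 0 0 0 0 0;0 0 0 0 0 0;0 0 0 0 0 0' 
python3 -m crank '0 0 0 0 0 0;0 0 0 0 0 0;0 0 0 0 0 0;0 0 0 0 0 0;0 0 0 0 0 0' |sed -n 4p
```

```text
t: 8.3
tcp_pos: [0.4183, 0.2972, 0.0201]
tool_rot: [0.973, 0.232, 0.0, -0.0]
force: [-2.7, 0.1, 9.6]
finger_gap: 0.647
gripper_force: 43.5
force: [-1.6, -0.5, 8.8]
```

Contact at 9 N. Release and retreat, turning toward the holder yaw on the way up.

```bash

python3 -m crank '0 0 0 0 0 0;0 0 0 0 0 0;0 0 0 0 0 0;0 0 0 0 0 0;0 0 0 0 0 0' 1 
python3 -m crank '0 0 -0.4 0 0 0;0 0 -0.8 0 0 0;0 0 -1 0 0 0;0 0 -1 0 0 0;0 0 -0.8 0 0 0' |sed -n 2p
python3 -m crank '0 0 0 0 0 -0.09;0 0 0 0 0 -0.09;0 0 0 0 0 -0.09;0 0 0 0 0 -0.09;0 0 0 0 0 0' >/dev/null
python3 - <<'E'
from h import *
goto('holder',.12,59)
s=snap('wrist','w3.png'); w=cloud(s); z=w[...,2]
near=(np.hypot(w[...,0]-.4187,w[...,1]-.2972)<.06)
for a,b in((.035,.055),(.014,.025)):
    q=w[near&(z>a)&(z<b)]; (c,r)=cv2.minEnclosingCircle((q[:,:2]*1000).astype(np.float32)); print(a,len(q),np.round(c,1),round(r,1),np.percentile(q[:,2],[5,95]))
E
```

```text
t: 9.3
tcp_pos: [0.4181, 0.2971, 0.0187]
tool_rot: [0.973, 0.232, -0.0, 0.0]
force: [-0.3, 0.3, -0.2]
finger_gap: 1.001
gripper_force: 0.0
tcp_pos: [0.4184, 0.2972, 0.1809]
t10.3 tcp [417.9 297.  178.8] phi59.2 units [-11.493   7.91    1.472] rot [-0.     0.     0.002] F [ 0.6  0.6 -0.7] gap1.003 gf0.0
0.035 1476 [419.  296.2] 28.0 [0.03698239 0.04505114]
0.014 5964 [419.6 296.2] 49.9 [0.01666349 0.01958356]
```

View pics/w3.png

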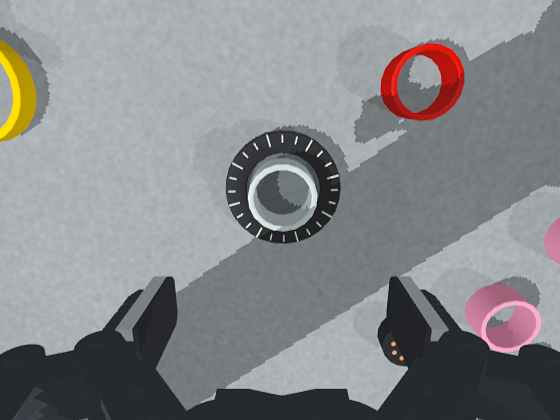

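The riser is seated: top at 44–45 mm and within about 1 mm of the stage centre (pixel (283,195)). Now the holder.

```bash

python3 -m crank '-0.5 0.34 0 0 0 0;-0.95 0.66 0 0 0 0;-0.95 0.66 0 0 0 0;-0.95 0.66 0 0 0 0;-0.95 0.66 0 0 0 0' >/dev/null
python3 -m crank '-0.95 0.66 0 0 0 0;-0.95 0.66 0 0 0 0;-0.95 0.66 0 0 0 0;-0.95 0.66 0 0 0 0;-0.95 0.66 0 0 0 0' >/dev/null
python3 -m crank '-0.95 0.66 0.2 0 0 0;-0.95 0.66 0.5 0 0 0;-0.5 0.3 0.3 0 0 0;0 0 0 0 0 0;0 0 0 0 0 0' >/dev/null
python3 -m crank '0 0 0 0 0 0;0 0 0 0 0 0;0 0 0 0 0 0;0 0 0 0 0 0;0 0 0 0 0 0' >/dev/null
python3 - <<'E'
from h import *
s=snap('wrist'); w=cloud(s); z=w[...,2]
k=(np.hypot(w[...,0]-.4542,w[...,1]+.2599)<.055)&(z>.014)&(z<.026)
q=w[k]; r=cv2.minAreaRect((q[:,:2]*1000).astype(np.float32)); print(r,np.median(q[:,2]))
goto('holder',.003,59)
E
```

```text
((454.8880310058594, -261.59124755859375), (60.26201248168945, 60.11518478393555), 59.250484466552734) 0.020115331313049368
t12.4 tcp [ 455.3 -257.5  139.3] phi59.2 units [-0.065  0.007  3.408] rot [0.    0.    0.003] F [-0.1  0.8 -0.3] gap0.999 gf0.0
```

```bash

python3 -m crank '-0.08 0.01 0.7 0 0 0;0 0 0.8 0 0 0;0 0 0.8 0 0 0;0 0 0.7 0 0 0;0 0 0.38 0 0 0' >/dev/null
python3 -m crank '0 0 0 0 0 0;0 0 0 0 0 0;0 0 0 0 0 0;0 0 0 0 0 0;0 0 0 0 0 0' >/dev/null
python3 -c "
from h import *
goto('holder',.004,59)"
python3 -m crank '0 0 0 0 0 0;0 0 0 0 0 0;0 0 0 0 0 0;0 0 0 0 0 0;0 0 0 0 0 0' -1 40
python3 -m crank '0 0 0 0 0 0;0 0 0 0 0 0;0 0 0 0 0 0;0 0 0 0 0 0;0 0 0 0 0 0' 
python3 -m crank '0 0 -0.4 0 0 0;0 0 -0.8 0 0 0;0 0 -1 0 0 0;0 0 -0.5 0 0 0;0 0 0 0 0 0' 
python3 -c "
from h import *
goto('stage',.09,59)"
```

```text
t13.4 tcp [ 454.3 -261.1    4.8] phi59.2 units [ 0.024 -0.018  0.021] rot [0.001 0.    0.002] F [-0.7 -0.1  0.2] gap1.004 gf0.0
t: 13.9
tcp_pos: [0.454, -0.2608, 0.0046]
tool_rot: [0.869, 0.494, 0.0, 0.0]
force: [0.1, 1.0, 5.4]
finger_gap: 0.69
gripper_force: 42.6
t: 14.4
tcp_pos: [0.454, -0.2608, 0.0046]
tool_rot: [0.869, 0.494, 0.0, 0.0]
force: [-0.6, 0.6, 4.8]
finger_gap: 0.687
gripper_force: 42.6
t: 14.9
tcp_pos: [0.4554, -0.262, 0.1147]
tool_rot: [0.869, 0.494, 0.001, 0.003]
force: [-0.4, -0.7, -0.8]
finger_gap: 0.685
gripper_force: 43.8
t14.9 tcp [ 455.4 -262.   114.7] phi59.2 units [11.54  -7.947  0.55 ] rot [0.004 0.001 0.002] F [-0.4 -0.7 -0.8] gap0.685 gf43.8
```

```bash

python3 -m crank '0.4 -0.3 0 0 0 0;0.9 -0.62 0 0 0 0;0.9 -0.62 0 0 0 0;0.9 -0.62 0 0 0 0;0.9 -0.62 0 0 0 0' >/dev/null
python3 -m crank '0.9 -0.62 0 0 0 0;0.9 -0.62 0 0 0 0;0.9 -0.62 0 0 0 0;0.9 -0.62 0 0 0 0;0.9 -0.62 0 0 0 0' >/dev/null
python3 -m crank '0.9 -0.62 0 0 0 0;0.9 -0.62 0 0 0 0;0.9 -0.62 0 0 0 0;0.34 -0.2 0.3 0 0 0;0 0 0.2 0 0 0' >/dev/null
python3 -m crank '0 0 0 0 0 0;0 0 0 0 0 0;0 0 0 0 0 0;0 0 0 0 0 0;0 0 0 0 0 0'
python3 - <<'E'
from h import *
go(.4182,.2971,.05,59)
s=snap('side','s4.png')
cv2.imwrite('pics/s4.png',cv2.resize(s['image'][200:380,150:350,::-1],None,fx=3,fy=3))
E
```

```text
t: 16.9
tcp_pos: [0.4178, 0.2978, 0.0922]
tool_rot: [0.87, 0.493, 0.0, 0.0]
force: [1.1, 0.5, -0.8]
finger_gap: 0.688
gripper_force: 43.8
t16.9 tcp [417.8 297.8  92.2] phi59.1 units [-0.01   0.017  1.056] rot [ 0.    -0.     0.001] F [ 1.1  0.5 -0.8] gap0.688 gf43.8
```

View pics/s4.png

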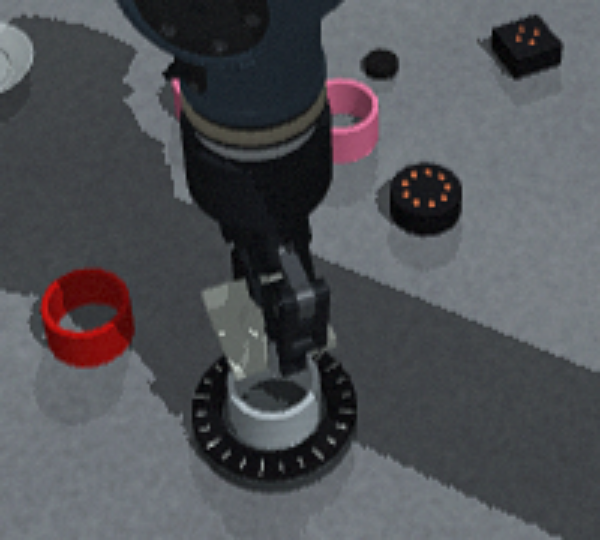

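The crop shows the riser well seated, but the white holder above it at (235,330) looks tilted in the fingers. I'll check from depth.

```bash
python3 - <<'E'
from h import *
I=[]
for n in('side','top','wrist'):
    s=snap(n); w=cloud(s); im=s['image'].astype(int); z=w[...,2]
    k=(np.hypot(w[...,0]-.418,w[...,1]-.298)<.06)&(z>.06)&(z<.16)&(im.min(2)>95)&(im.max(2)-im.min(2)<40)
    q=w[k]; print(n,len(q))
    if len(q)>30:
        c=q.mean(0); u,sv,vt=np.linalg.svd(q-c,full_matrices=False); print(np.round(c*1000,1),'n',np.round(vt[2],2),np.round(sv/np.sqrt(len(q))*1000,1),np.round(np.percentile(q[:,2],[2,50,98])*1000))
    if n!='side':
        p=s['R']@[.418,.298,.1]+s['t']; u,v=(s['camera_matrix']@p)[:2]/p[2]; u=int(np.clip(u,70,490));v=int(np.clip(v,70,350)); I.append(cv2.resize(s['image'][v-70:v+70,u-70:u+70,::-1],(400,400)))
cv2.imwrite('pics/c5.png',np.hstack(I))
E
```

```text
side 364
[424.8 312.2 104.1] n [ 0.04  0.11 -0.99] [19.5 13.   4.2] [ 91. 106. 108.]
top 542
[410.2 284.7 105.4] n [-0.26 -0.38 -0.89] [17.7 10.4  4.4] [ 92. 108. 112.]
wrist 22671
[419.3 299.7 106.1] n [-0.03 -0.06  1.  ] [18.8 17.8  6.8] [ 93. 107. 129.]
```

View pics/c5.png

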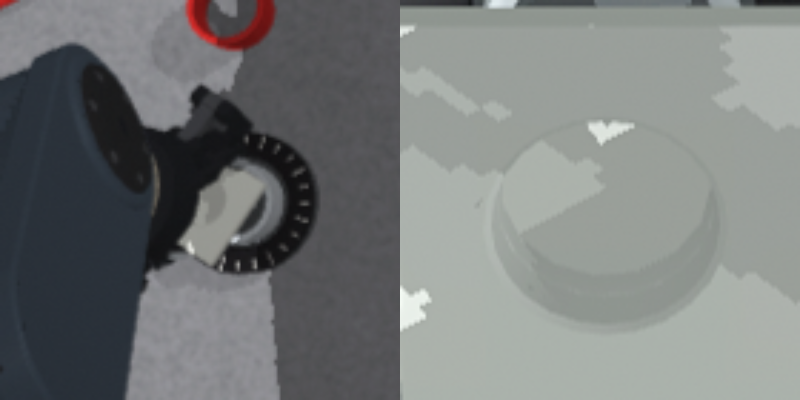

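The holder is level: flange at 106–108 mm, expected 107.8, so the tilt was only perspective. Lowering.

```bash

python3 -m crank '0 0.015 0.4 0 0 0;0 0 0.5 0 0 0;0 0 0.3 0 0 0;0 0 0.1 0 0 0;0 0 0 0 0 0' |sed -n 2,4p
python3 -m crank '0 0 0.05 0 0 0;0 0 0.04 0 0 0;0 0 0 0 0 0;0 0 0 0 0 0;0 0 0 0 0 0' |sed -n 2,4p
```

```text
tcp_pos: [0.4177, 0.2981, 0.0394]
tool_rot: [0.869, 0.494, -0.0, -0.0]
force: [0.3, 1.0, -0.6]
tcp_pos: [0.4181, 0.2983, 0.0366]
tool_rot: [0.869, 0.494, 0.0, 0.0]
force: [0.5, 0.7, 1.1]
```

```bash

python3 -m crank '0 0 0.025 0 0 0;0 0 0 0 0 0;0 0 0 0 0 0;0 0 0 0 0 0;0 0 0 0 0 0' |sed -n 2,4p
python3 -m crank '0 0 0 0 0 0;0 0 0 0 0 0;0 0 0 0 0 0;0 0 0 0 0 0;0 0 0 0 0 0' 1 |sed -n 2,4p
python3 -m crank '0 0 -0.4 0 0 0;0 0 -0.8 0 0 0;0 0 -1 0 0 0;0 0 -1 0 0 0;0 0 -0.8 0 0 0' |sed -n 2p
python3 -m crank '0 0 0 0 0 0;0 0 0 0 0 0;0 0 0 0 0 0;0 0 0 0 0 0;0 0 0 0 0 0' >/dev/null
python3 - <<'E'
from h import *
goto('spec',.15,59)
s=snap('wrist','w6.png'); w=cloud(s); z=w[...,2]
near=(np.hypot(w[...,0]-.4187,w[...,1]-.2972)<.06)
q=w[near&(z>.047)&(z<.06)]; r=cv2.minAreaRect((q[:,:2]*1000).astype(np.float32)); print(r,np.percentile(q[:,2],[2,50,98]))
c=q.mean(0);print('n',np.round(np.linalg.svd(q-c,full_matrices=False)[2][2],3))
f=w[(np.hypot(w[...,0]-r[0][0]/1000,w[...,1]-r[0][1]/1000)<.02)&(z<.044)]; print('pocket',cv2.minEnclosingCircle((f[:,:2]*1000).astype(np.float32)),np.median(f[:,2]))
E
```

```text
tcp_pos: [0.4181, 0.2983, 0.0366]
tool_rot: [0.869, 0.494, 0.001, 0.0]
force: [-0.9, -0.7, 9.8]
tcp_pos: [0.4178, 0.2981, 0.0351]
tool_rot: [0.869, 0.494, -0.0, -0.0]
force: [1.1, 0.1, -0.4]
tcp_pos: [0.418, 0.2982, 0.1973]
t20.1 tcp [417.1 297.8 193.9] phi59.2 units [-8.364 10.311  1.1  ] rot [-0.001  0.002  0.002] F [-0.2  0.6  0.3] gap1.002 gf0.0
((418.8751525878906, 297.8702392578125), (59.87788009643555, 60.139286041259766), 59.24724578857422) [0.05023993 0.05213374 0.05353087]
n [-0.001  0.001  1.   ]
pocket ((418.2707214355469, 297.09210205078125), 15.877148628234863) 0.03824375373410593
```

View pics/w6.png

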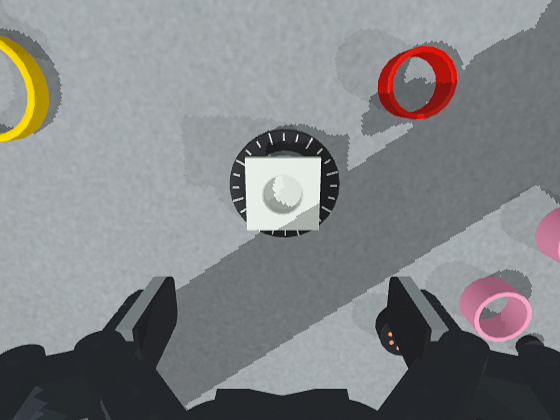

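The holder is seated level at (283,193), with the flange at 52 mm and the pocket floor at 38 mm. Now the specimen.

```bash

python3 -m crank '-0.36 0.45 0 0 0 0;-0.73 0.9 0 0 0 0;-0.73 0.9 0 0 0 0;-0.73 0.9 0 0 0 0;-0.73 0.9 0 0 0 0' >/dev/null
python3 -m crank '-0.73 0.9 0 0 0 0;-0.73 0.9 0 0 0 0;-0.73 0.9 0 0 0 0;-0.73 0.9 0 0 0 0;-0.73 0.9 0 0 0 0' >/dev/null
python3 -m crank '-0.73 0.9 0.4 0 0 0;-0.7 0.86 0.5 0 0 0;0 0 0.2 0 0 0;0 0 0 0 0 0;0 0 0 0 0 0' >/dev/null
python3 -m crank '0 0 0 0 0 0;0 0 0 0 0 0;0 0 0 0 0 0;0 0 0 0 0 0;0 0 0 0 0 0' >/dev/null
python3 - <<'E'
from h import *
s=snap('wrist','w7.png'); w=cloud(s); z=w[...,2]
q=w[(np.hypot(w[...,0]-.600,w[...,1]+.2008)<.03)&(z>.022)&(z<.036)]; print(cv2.minEnclosingCircle((q[:,:2]*1000).astype(np.float32)),np.median(q[:,2]),len(q))
goto('spec',.016,59)
E
```

```text
((601.7650756835938, -202.48951721191406), 12.526886940002441) 0.028131339452238738 814
t22.2 tcp [ 601.  -200.1  151.5] phi59.2 units [-0.027 -0.013  3.389] rot [ 0.    -0.     0.002] F [-0.1 -0.6  0.2] gap1.001 gf0.0
```

View pics/w7.png

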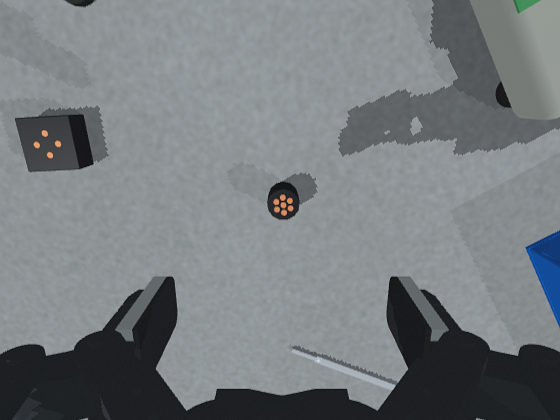

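The specimen's copper dots are at (283,205), with the square one at (50,140) and clear. Height 28 mm and radius 12.5 mm match. Grasping its upper half.

```bash

python3 -m crank '-0.037 0.025 0.7 0 0 0;0 0 0.8 0 0 0;0 0 0.8 0 0 0;0 0 0.7 0 0 0;0 0 0.36 0 0 0' >/dev/null
python3 -m crank '0 0 0 0 0 0;0 0 0 0 0 0;0 0 0 0 0 0;0 0 0 0 0 0;0 0 0 0 0 0' |sed -n 2p
python3 -m crank '0 0 0 0 0 0;0 0 0 0 0 0;0 0 0 0 0 0;0 0 0 0 0 0;0 0 0 0 0 0' -1 30 
python3 -m crank '0 0 0 0 0 0;0 0 0 0 0 0;0 0 0 0 0 0;0 0 0 0 0 0;0 0 0 0 0 0' 
python3 -m crank '0 0 -0.1 0 0 0;0 0 -0.2 0 0 0;0 0 0 0 0 0;0 0 0 0 0 0;0 0 0 0 0 0' |tail -5
```

```text
tcp_pos: [0.6017, -0.2024, 0.0182]
t: 23.7
tcp_pos: [0.6011, -0.2021, 0.017]
tool_rot: [0.869, 0.494, 0.0, 0.0]
force: [-1.2, -0.0, 1.5]
finger_gap: 0.273
gripper_force: 29.4
t: 24.2
tcp_pos: [0.6011, -0.2021, 0.017]
tool_rot: [0.869, 0.494, 0.0, 0.0]
force: [0.1, 0.1, 2.1]
finger_gap: 0.273
gripper_force: 29.5
tcp_pos: [0.6009, -0.202, 0.0288]
tool_rot: [0.869, 0.494, -0.0, -0.0]
force: [-0.7, -0.1, -0.4]
finger_gap: 0.268
gripper_force: 29.4
```

```bash

python3 -m crank '0 0 -0.5 0 0 0;0 0 -0.8 0 0 0;0 0 -0.7 0 0 0;0 0 -0.3 0 0 0;0 0 0 0 0 0' >/dev/null
python3 -c "
from h import *
go(.4182,.2983,.09,59)"
```

```text
t25.2 tcp [ 602.1 -202.6  122.6] phi59.2 units [  8.403 -10.363   0.776] rot [ 0.003 -0.     0.002] F [-0.8  0.5 -0.4] gap0.271 gf29.5
```

```bash

python3 -m crank '0.35 -0.43 0 0 0 0;0.7 -0.86 0 0 0 0;0.7 -0.86 0 0 0 0;0.7 -0.86 0 0 0 0;0.7 -0.86 0 0 0 0' >/dev/null
python3 -m crank '0.7 -0.86 0 0 0 0;0.7 -0.86 0 0 0 0;0.7 -0.86 0 0 0 0;0.7 -0.86 0 0 0 0;0.7 -0.86 0 0 0 0' >/dev/null
python3 -m crank '0.7 -0.86 0 0 0 0;0.7 -0.86 0 0 0 0;0.35 -0.47 0 0 0 0;0 0 0.3 0 0 0;0 0 0.3 0 0 0' >/dev/null
python3 -m crank '0 0 0 0 0 0;0 0 0 0 0 0;0 0 0 0 0 0;0 0 0 0 0 0;0 0 0 0 0 0' |tail -2
python3 - <<'E'
from h import *
go(.4182,.2983,.06,59)
I=[]
for n in('side','top'):
    s=snap(n); im=s['image']; p=s['R']@[.418,.298,.08]+s['t']; u,v=(s['camera_matrix']@p)[:2]/p[2]; u,v=int(u),int(v)
    I.append(cv2.resize(im[v-45:v+45,u-45:u+45,::-1],(400,400)))
cv2.imwrite('pics/c8.png',np.hstack(I))
E
```

```text
finger_gap: 0.275
gripper_force: 29.5
t27.2 tcp [417.6 298.4  97.2] phi59.2 units [0.005 0.015 0.931] rot [ 0.    -0.     0.002] F [ 0.4  0.3 -0.8] gap0.275 gf29.5
```

View pics/c8.png

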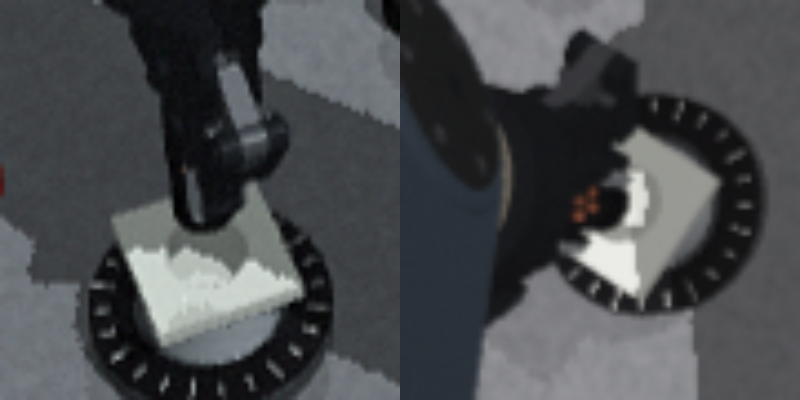

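The specimen is held upright over the pocket, copper dots up at (585,205) in the right-hand (top) view. Lowering gently.

```bash

python3 -m crank '0 0.015 0.3 0 0 0;0 0 0.3 0 0 0;0 0 0.2 0 0 0;0 0 0.15 0 0 0;0 0 0 0 0 0' |sed -n 2,4p
python3 -m crank '0 0 0.05 0 0 0;0 0 0.03 0 0 0;0 0 0 0 0 0;0 0 0 0 0 0;0 0 0 0 0 0' |sed -n 2,4p
```

```text
tcp_pos: [0.4168, 0.2981, 0.0575]
tool_rot: [0.869, 0.494, -0.001, -0.0]
force: [0.3, 0.3, 0.1]
tcp_pos: [0.4177, 0.2985, 0.0559]
tool_rot: [0.869, 0.494, 0.0, 0.0]
force: [1.0, -0.5, -0.1]
```

```bash

python3 -m crank '0 0 0.02 0 0 0;0 0 0.02 0 0 0;0 0 0 0 0 0;0 0 0 0 0 0;0 0 0 0 0 0' |sed -n 2,4p
python3 -m crank '0 0 0 0 0 0;0 0 0 0 0 0;0 0 0 0 0 0;0 0 0 0 0 0;0 0 0 0 0 0' |sed -n 2,4p
```

```text
tcp_pos: [0.4178, 0.2986, 0.0549]
tool_rot: [0.869, 0.494, 0.0, 0.0]
force: [-0.3, -0.1, 6.3]
tcp_pos: [0.4178, 0.2986, 0.0549]
tool_rot: [0.869, 0.494, 0.0, 0.0]
force: [-0.4, -0.6, 6.0]
```

```bash

python3 -m crank '0 0 0 0 0 0;0 0 0 0 0 0;0 0 0 0 0 0;0 0 0 0 0 0;0 0 0 0 0 0' 1 |sed -n 2,4p
python3 -m crank '0 0 -0.3 0 0 0;0 0 -0.8 0 0 0;0 0 -1 0 0 0;0 0 -1 0 0 0;0 0 -0.4 0 0 0' |sed -n 2p
python3 -m crank '0 0 0 0 0 0;0 0 0 0 0 0;0 0 0 0 0 0;0 0 0 0 0 0;0 0 0 0 0 0' >/dev/null
python3 - <<'E'
from h import *
goto('cap',.13,59)
s=snap('wrist','w9.png'); w=cloud(s); z=w[...,2]
near=(np.hypot(w[...,0]-.418,w[...,1]-.298)<.06)
q=w[near&(z>.061)&(z<.075)]; print('spec',cv2.minEnclosingCircle((q[:,:2]*1000).astype(np.float32)),np.percentile(q[:,2],[5,50,98]))
q=w[near&(z>.048)&(z<.056)]; print(cv2.minAreaRect((q[:,:2]*1000).astype(np.float32)),np.percentile(q[:,2],[5,50,98]))
E
```

```text
tcp_pos: [0.4175, 0.2984, 0.0539]
tool_rot: [0.869, 0.494, -0.0, -0.0]
force: [0.8, 0.0, -0.2]
tcp_pos: [0.4193, 0.2993, 0.1986]
t30.8 tcp [417.  298.1 192.9] phi59.2 units [-2.962  9.28   1.565] rot [-0.001  0.001  0.002] F [ 0.7 -0.8 -0.1] gap1.000 gf0.0
spec ((418.3514709472656, 297.8885803222656), 12.513303756713867) [0.06484612 0.06618653 0.0676411 ]
((418.71282958984375, 297.6548767089844), (60.37252426147461, 60.10670471191406), 59.241390228271484) [0.05084382 0.05210693 0.05361451]
```

View pics/w9.png

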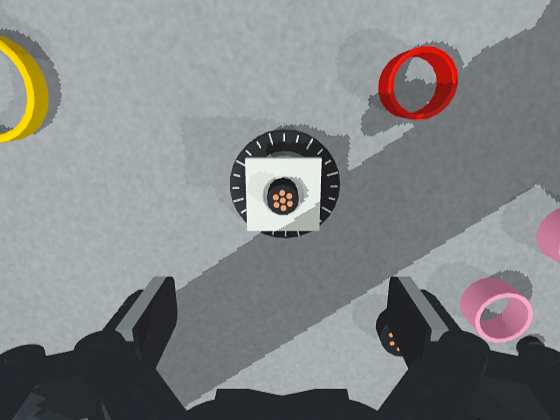

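The specimen stands seated and upright at (283,200), top at 66 mm and central. Now the cap.

```bash

python3 -m crank '-0.16 0.5 0 0 0 0;-0.32 1 0 0 0 0;-0.32 1 0 0 0 0;-0.32 1 0 0 0 0;-0.32 1 0 0 0 0' >/dev/null
python3 -m crank '-0.32 1 0 0 0 0;-0.32 1 0 0 0 0;-0.32 1 0 0 0 0;-0.32 1 0.4 0 0 0;-0.26 0.78 0.5 0 0 0' >/dev/null
python3 -m crank '0 0 0.4 0 0 0;0 0 0 0 0 0;0 0 0 0 0 0;0 0 0 0 0 0;0 0 0 0 0 0' >/dev/null
python3 - <<'E'
from h import *
s=snap('wrist'); w=cloud(s); z=w[...,2]
q=w[(np.hypot(w[...,0]-.675,w[...,1]-.0062)<.035)&(z>.009)&(z<.02)]; (c,r)=cv2.minEnclosingCircle((q[:,:2]*1000).astype(np.float32)); print(c,r,np.median(q[:,2]))
go(c[0]/1000-.0005,c[1]/1000+.0006,.003,59)
E
```

```text
(676.1007690429688, 4.456356525421143) 21.86066246032715 0.013937573019988258
t32.4 tcp [675.7   6.7 143.4] phi59.3 units [-0.04   0.012  3.509] rot [ 0.001 -0.     0.003] F [ 0.5  0.7 -0.4] gap1.001 gf0.0
```

```bash

python3 -m crank '-0.04 0.012 0.7 0 0 0;0 0 0.8 0 0 0;0 0 0.8 0 0 0;0 0 0.7 0 0 0;0 0 0.48 0 0 0' >/dev/null
python3 -m crank '0 0 0 0 0 0;0 0 0 0 0 0;0 0 0 0 0 0;0 0 0 0 0 0;0 0 0 0 0 0' |sed -n 2p
python3 -m crank '0 0 0 0 0 0;0 0 0 0 0 0;0 0 0 0 0 0;0 0 0 0 0 0;0 0 0 0 0 0' -1 40 >/dev/null
python3 -m crank '0 0 0 0 0 0;0 0 0 0 0 0;0 0 0 0 0 0;0 0 0 0 0 0;0 0 0 0 0 0' 
python3 -m crank '0 0 -0.3 0 0 0;0 0 -0.8 0 0 0;0 0 -1 0 0 0;0 0 -1 0 0 0;0 0 -0.2 0 0 0' 
python3 -m crank '0 0 0 0 0 0;0 0 0 0 0 0;0 0 0 0 0 0;0 0 0 0 0 0;0 0 0 0 0 0' |tail -2
python3 -c "
from h import *
go(.4178,.2986,.1,59)"
```

```text
tcp_pos: [0.6758, 0.0043, 0.0043]
t: 34.4
tcp_pos: [0.675, 0.0044, 0.0034]
tool_rot: [0.869, 0.494, 0.0, 0.0]
force: [-1.5, -0.3, 4.8]
finger_gap: 0.471
gripper_force: 40.0
t: 34.9
tcp_pos: [0.6786, 0.0039, 0.1409]
tool_rot: [0.869, 0.494, 0.004, 0.003]
force: [0.7, -0.3, -0.6]
finger_gap: 0.47
gripper_force: 40.5
finger_gap: 0.468
gripper_force: 40.5
t35.4 tcp [674.3   4.4 133.4] phi59.2 units [ 3.034 -9.272  0.853] rot [-0.001  0.001  0.002] F [ 0.8 -0.2  0.1] gap0.468 gf40.5
```

```bash

python3 -m crank '0.16 -0.5 0 0 0 0;0.32 -1 0 0 0 0;0.32 -1 0 0 0 0;0.32 -1 0 0 0 0;0.32 -1 0 0 0 0' >/dev/null
python3 -m crank '0.32 -1 0 0 0 0;0.32 -1 0 0 0 0;0.32 -1 0 0 0 0;0.32 -1 0 0 0 0;0.29 -0.77 0.2 0 0 0' >/dev/null
python3 -m crank '0 0 0.3 0 0 0;0 0 0 0 0 0;0 0 0 0 0 0;0 0 0 0 0 0;0 0 0 0 0 0' >/dev/null
python3 - <<'E'
from h import *
go(.4178,.2986,.0594,59)
s=snap('wrist'); w=cloud(s); z=w[...,2]; zc=telemetry.sense()['tcp_pos'][2]-.0034+.014
im=s['image']
q=w[(np.hypot(w[...,0]-.418,w[...,1]-.298)<.03)&(abs(z-zc)<.003)]; print(zc,len(q),cv2.minEnclosingCircle((q[:,:2]*1000).astype(np.float32)),np.percentile(q[:,2],[5,50,95]))
c=q.mean(0);print('n',np.round(np.linalg.svd(q-c,full_matrices=False)[2][2],3))
I=[]
for n in('side','top'):
    s=snap(n); im=s['image']; p=s['R']@[.418,.298,.08]+s['t']; u,v=(s['camera_matrix']@p)[:2]/p[2]; u,v=int(u),int(v)
    I.append(cv2.resize(im[v-45:v+45,u-45:u+45,::-1],(400,400)))
cv2.imwrite('pics/c10.png',np.hstack(I))
E
```

```text
t36.9 tcp [419.3 297.  115.2] phi59.1 units [ 0.014 -0.055  1.394] rot [ 0.    -0.001  0.001] F [ 0.7 -0.1  0.1] gap0.469 gf40.5
0.12577620501261502 6685 ((420.55499267578125, 302.9639892578125), 29.0430850982666) [0.12416528 0.12566751 0.12682536]
n [0.002 0.003 1.   ]
```

View pics/c10.png

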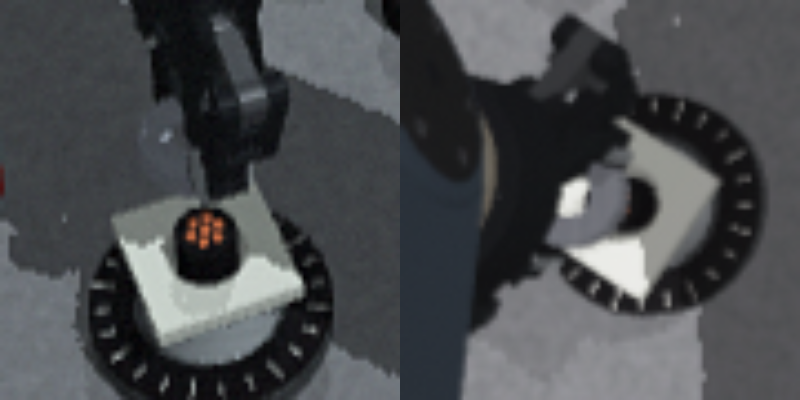

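The cap is held level above the specimen, whose dots are at (205,232) in the left-hand (side) view. Lowering with a 2 mm sideways correction.

```bash

python3 -m crank '0 -0.05 0.2 0 0 0;0 0 0.4 0 0 0;0 0 0.3 0 0 0;0 0 0.2 0 0 0;0 0 0 0 0 0' |sed -n 2,4p
python3 -c "
from h import *
go(.4178,.2986,.0594,59)"
```

```text
tcp_pos: [0.4155, 0.2983, 0.0695]
tool_rot: [0.869, 0.494, -0.001, -0.0]
force: [-0.6, 0.3, -0.5]
t37.5 tcp [415.5 298.3  69.5] phi59.2 units [0.036 0.046 0.253] rot [-0.001  0.002  0.002] F [-0.6  0.3 -0.5] gap0.469 gf40.5
```

```bash

python3 -m crank '0 0 0 0 0 0;0 0 0 0 0 0;0 0 0 0 0 0;0 0 0 0 0 0;0 0 0 0 0 0' |sed -n 2,4p
python3 -c "
from h import *
go(.4178,.2986,.0594,59)"
```

```text
tcp_pos: [0.4165, 0.2988, 0.0712]
tool_rot: [0.869, 0.494, 0.0, 0.0]
force: [0.5, 0.7, -1.0]
t38.0 tcp [416.5 298.8  71.2] phi59.2 units [0.013 0.029 0.294] rot [ 0.    -0.     0.002] F [ 0.5  0.7 -1. ] gap0.469 gf40.5
```

```bash

python3 -m crank '0 0.025 0 0 0 0;0 0 0.1 0 0 0;0 0 0.1 0 0 0;0 0 0.06 0 0 0;0 0 0 0 0 0' |sed -n 2,4p
python3 -m crank '0 0 0.02 0 0 0;0 0 0.02 0 0 0;0 0 0 0 0 0;0 0 0 0 0 0;0 0 0 0 0 0' |sed -n 2,4p
```

```text
tcp_pos: [0.4169, 0.298, 0.0599]
tool_rot: [0.869, 0.494, -0.001, -0.0]
force: [0.7, 0.4, -0.4]
tcp_pos: [0.4173, 0.2982, 0.0594]
tool_rot: [0.869, 0.494, 0.0, 0.0]
force: [-1.0, -1.4, 5.5]
```

Contact at exactly the expected height (59.4 mm). Releasing.

```bash

python3 -m crank '0 0 0 0 0 0;0 0 0 0 0 0;0 0 0 0 0 0;0 0 0 0 0 0;0 0 0 0 0 0' 1 |sed -n 2,4p
python3 -m crank '0 0 -0.3 0 0 0;0 0 -0.8 0 0 0;0 0 -1 0 0 0;0 0 -1 0 0 0;0 0 -0.4 0 0 0' |sed -n 2p
python3 -m crank '0 0 0 0 0 0;0 0 0 0 0 0;0 0 0 0 0 0;0 0 0 0 0 0;0 0 0 0 0 0' >/dev/null
python3 - <<'E'
from h import *
s=snap('wrist','w11.png'); w=cloud(s); z=w[...,2]
near=(np.hypot(w[...,0]-.418,w[...,1]-.298)<.06)
for a,b in((.068,.074),(.048,.055)):
    q=w[near&(z>a)&(z<b)]; c=q.mean(0); print(cv2.minEnclosingCircle((q[:,:2]*1000).astype(np.float32)),np.percentile(q[:,2],[5,50,95]),np.round(np.linalg.svd(q-c,full_matrices=False)[2][2],3))
E
```

```text
tcp_pos: [0.4172, 0.2981, 0.0587]
tool_rot: [0.869, 0.494, -0.0, -0.0]
force: [0.2, 0.3, -0.3]
tcp_pos: [0.419, 0.299, 0.2035]
((418.3020324707031, 298.51495361328125), 21.776840209960938) [0.06870564 0.07003064 0.07113791] [-0. -0.  1.]
((418.72064208984375, 297.6767578125), 42.10601806640625) [0.05091564 0.05214303 0.05326149] [0.    0.001 1.   ]
```

View pics/w11.png

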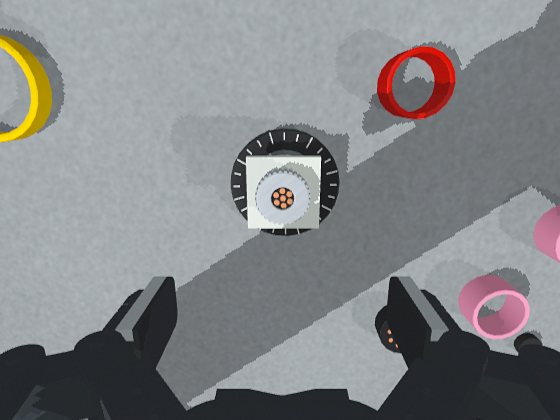

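The cap is seated level at (283,197), top at 70.0 mm, with the copper visible through its window. The gripper is clear, so I'm handing in.

```bash
python3 -c "
from h import *
print(manip.sign_off())"
```

```text
the job is handed in; nothing more can be done
None
```

The stack is built on the stage in the order asked (riser, holder, specimen copper-up, cap), with every part seated level and released, and I handed it in after about 40 s of the 118 s; the big and square specimens were left untouched.

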